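Stand the tall focus standard on the microscope stage

TASK

The stereo microscope's focus is to be checked: take the tallest of the three steel standards out of the rack and stand it upright on its foot in the middle of the round black stage plate of the microscope, whose head is swung aside. It is top-heavy, so set it down on the plate before letting go (do not drop it), let go gently and see that it stays still. Leave the two shorter standards standing in the rack.

Things in the scene. Friction and masses are not known exactly. Their poses are not given: they have to be found in the camera images.
- tall_standard: Loose steel standard, 120 mm tall, tallest of three: round foot 24 mm diameter x 10, stem 14 mm diameter, solid head 38 mm diameter x 24 at the top, its centre 108 mm above the origin. Origin: centre of the foot's underside, z up the stem. About 0.35 kg, centre of mass about 80 mm up: topples beyond 8 degrees. Starts upright in a socket of the rack, origin 10 mm above the table; lifts straight out.
- middle_standard: Same foot, stem, head and origin as the tall standard, but 90 mm tall; stays in the rack. The fixed grey rack (70 x 250 mm, 25 mm high) has a row of three round sockets, 26 mm wide, 15 mm deep and 85 mm apart, which hold the three standards upright in any order.
- short_standard: Same foot, stem, head and origin as the tall standard, but 60 mm tall; stays in the rack.
- stage_plate (a point): Centre of the top of the stage plate: level black disc, 96 mm diameter, 23 mm above the table, 3 mm proud of the fixed grey microscope base (260 mm along x, 220 along y). z up. Column (25 mm thick, with a 44 mm collar, 320 mm tall) at x +105, y -85 mm from here; the head is swung aside to x +150, y -235 mm, from 155 mm above the table up. Nothing is above the plate.
There are look-alikes about, which are no part of the job. Leave any purple look-alike of the tall_standard alone.

How it is judged:
On the way, in this order (a step that is already met when the one before it is completed fails the run):
1. the tall standard is lifted clear of the rack, upright (height (world z) of tall_standard above 0.04 m and angle between tall_standard's own z axis and vertical below 0.5 rad), for 0.2 s.
2. the tall standard is set down on the stage plate, still held by the fingers (horizontal distance between tall_standard and stage_plate below 0.025 m and z of tall_standard in the frame of stage_plate below 0.006 m and angle between tall_standard's own z axis and vertical below 0.15 rad and contact force between tall_standard and the fingers above 0.2 N), for 0.1 s.
3. the tall standard, let go, stands still on the plate (horizontal distance between tall_standard and stage_plate below 0.02 m and z of tall_standard in the frame of stage_plate between -0.004 and 0.004 m and angle between tall_standard's own z axis and vertical below 0.08 rad and contact force between tall_standard and the fingers below 0.05 N and linear speed of tall_standard below 0.02 m/s and angular speed of tall_standard below 0.2 rad/s), for 0.5 s.
At the end, for the whole second after the job is handed in: the tall standard stands upright (within about 4.5 degrees) on its foot on the stage plate, its foot within 20 mm of the plate's centre and resting on it (within 4 mm in height), released and at rest (all of step 3); the robot touches nothing.
It fails at once if the middle standard was pulled out, pushed or tipped (distance of middle_standard from where it was at the start of the episode above 0.015 m or angle between middle_standard's own z axis and vertical above 0.35 rad).
It fails at once if the short standard was pulled out, pushed or tipped (distance of short_standard from where it was at the start of the episode above 0.015 m or angle between short_standard's own z axis and vertical above 0.35 rad).
It fails at once if the tall standard was dropped or fell (moving faster than 0.4 m/s with no finger on it) (contact force between tall_standard and the fingers below 0.05 N and linear speed of tall_standard above 0.4 m/s).
It also fails if it takes over 50 s, if anything falls off the work surface, if the arm or the gripper's body presses on something with over 40 N, if the wrist force passes 120 N, or if a joint passes its speed limit or range.

ROBOT

A 7-joint arm with a two-finger parallel gripper is mounted at the origin on the work surface. World frame = base frame: x ahead of the robot, y to its left, z up, the work surface at z = 0. Lengths are in m, angles in rad, forces in N, time in s.
With the tool pointing down it reaches from about 0.425 to 0.875 m from the base axis. Payload 4.7 kg.
Tool frame: the origin (TCP) lies at the very end of the fingers, on their centre line; the grasp point (between the pads) lies 19 mm behind it; z points along the fingers, y is the line along which they close (so a half turn about z gives the same grasp; the last joint's range is limited). The gripper opens to 87 mm and grips with 3 to 60 N. Pads are 19 mm wide; open, the fingers measure 117 mm over their backs; the gripper's body (75 mm by 190 mm) begins 51 mm behind the grasp point.
Start: joints at [-1.288, 0.321, -0.07, 1.45, 0.023, 1.371, -0.057], TCP at [0.173, 0.627, 0.223] pointing down, gripper open.
Joint ranges: [-2.86, 2.86], [-0.3, 2.09], [-1.38, 1.24], [0.06, 2.45], [-1.56, 4.7], [0.09, 2.05], [-2.69, 2.69]. Speed limits (rad/s): [2.57, 2.57, 3.14, 3.14, 3.14, 3.14, 3.14].

INTERFACE

Orientations are given as a rotation vector (axis times angle).
In Python, from bench import ctrl gives the robot as it stands.
- The arm moves only by the shell command python3 -m jog 'ROWS' [FORCE]. ROWS is JSON, a list that holds one entry, the list of rows, each a list of 7 numbers: the shift along the tool's x, y, z in mm, then the turn, a rotation vector about the tool's x, y, z in degrees, then the finger opening in mm, from 0 to 87. A call has 1 to 10 rows; each row is the pose to reach, as a shift and turn from the pose commanded when the call began, along the tool's axes at that moment; what a row does not reach only later rows make up. A row lasts 1/10 s, in which the tool goes at most 50 mm and 8.59 degrees, less where a joint would pass 70% of its speed; a pose out of reach is approached as far as the arm can. A call with a gripper value outside its range is refused whole. The fingers move at their own pace and stop on an object; FORCE is the grip in N (left out, the last holds). Time passes only in rows, so rows that repeat a pose let the fingers close. It gives the time, the measured TCP pose, the force, the opening and the grip force at its end, in the units of the state.
- ctrl.get_state(): the state, without advancing time (a new reading comes with each control period).
- ctrl.get_image(name): name is "side" or "top" or "wrist"; returns a dict with "image" (384x512x3 uint8, red, green, blue), "depth" (384x512 float32, m along the optical axis (not along the pixel's ray), 0 where there is no reading), "fov_y" (degrees; the focal length in pixels is half the picture's height over the tangent of half this angle, whatever the lens; pixels are square), "cx", "cy" (the principal point, pixels), "rvec" (rotation vector, rad) and "tvec" (3), from world to camera coordinates, as OpenCV has them. Camera axes: x right, y down, z forward; pixel columns grow to the right and rows downward; lengths in m; the calibration is good to about 2 mm. A picture is of the moment at which its call begins.
- ctrl.close_job(): hands the job in; it is judged then, once.
The state is a dict: "time": time; "joint_positions": joint angles; "qd": joint speeds; "joint_torque": joint torques, N m; "position": TCP position; "tool_rot": TCP orientation; "ft_force": force on the tool from outside, world axes, zero at the start; "torque": the same for the moment, N m; "grip_width": opening from 0.0 (shut) to 1.0 (fully open); "grip_force": force on a finger pad.
Only numpy, scipy, OpenCV 4.12 (cv2) and the standard library are available. Lean on these libraries where they do the work, as an engineer would, in place of code of your own. Each camera call takes 0.05 s, during which the arm holds its last target. There are 200 camera calls.

## Working session

There is one attempt and no reset: what is moved stays moved. The work goes in short steps, Python scripts to look and compute and a shell command to move; the robot and the scene stay as the last step left them, time stands still between calls to the robot, and variables do not carry over. Pictures are saved under pics/ and viewed, at most 10 in all, crops included, and the job is handed in when it is done.

```bash
mkdir -p pics; cat > h.py <<'E'
import numpy as np, cv2
from bench import ctrl
def grab(n):
    d=ctrl.get_image(n); np.savez(f'pics/{n}.npz',**d); return d
def load(n): return dict(np.load(f'pics/{n}.npz'))
def cam(d):
    R=cv2.Rodrigues(np.array(d['rvec'],float))[0]; t=np.array(d['tvec'],float).ravel()
    f=d['image'].shape[0]/2/np.tan(np.radians(float(d['fov_y']))/2)
    return R,t,f
def ray(d,u,v):
    R,t,f=cam(d); r=R.T@np.array([(u-float(d['cx']))/f,(v-float(d['cy']))/f,1]); return -R.T@t,r
def plane(d,u,v,z):
    c,r=ray(d,u,v); return c+r*(z-c[2])/r[2]
def dep(d,u,v):
    c,r=ray(d,u,v); return c+r*float(d['depth'][int(round(v)),int(round(u))])
def save(d,name,): cv2.imwrite(f'pics/{name}.png',cv2.cvtColor(d['image'],cv2.COLOR_RGB2BGR))
E
python3 - <<'E'
from h import *
s=ctrl.get_state();print(s['time'],s['position'],s['tool_rot'],s['grip_width'])
ims=[grab(n)['image'] for n in ('top','side')]
for n in('top','side'):print(n,ray(load(n),256,192))
cv2.imwrite('pics/a.png',cv2.cvtColor(cv2.resize(ims[0],(800,600)),cv2.COLOR_RGB2BGR))
cv2.imwrite('pics/b.png',cv2.cvtColor(cv2.resize(ims[1],(800,600)),cv2.COLOR_RGB2BGR))
E
```

```text
0.0 [0.17252644 0.62610088 0.22144769] [-4.20853373e-01 -3.11312831e+00  3.03555303e-03] 1.0031457064607192
top (array([0.33251147, 0.09892269, 0.9842262 ]), array([ 0.21780273,  0.00289161, -0.97607668]))
side (array([0.40181002, 0.64559822, 0.51971776]), array([ 0.1507819 , -0.75851574, -0.63404859]))
```

View pics/a.png

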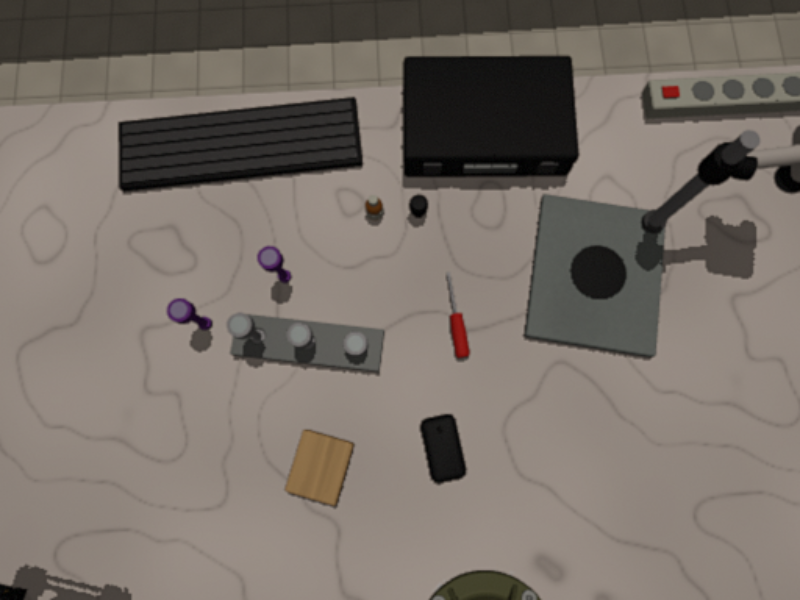

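View pics/b.png

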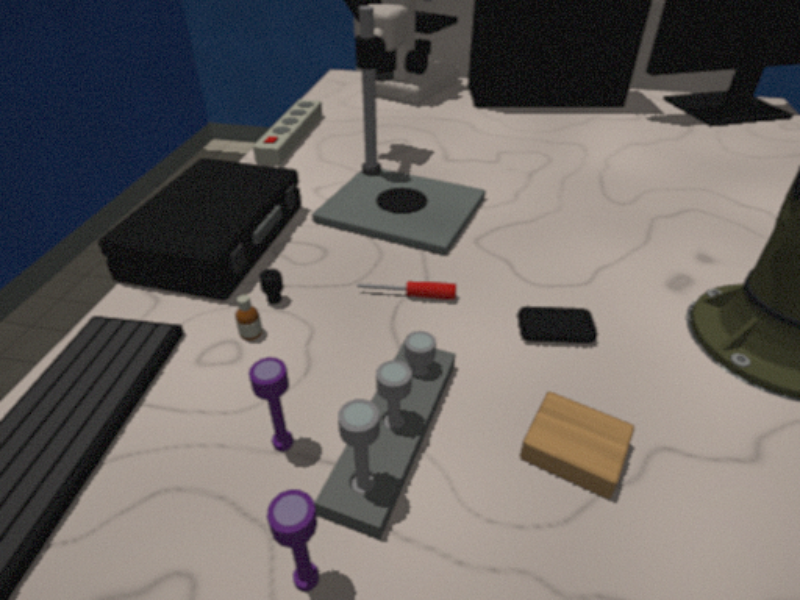

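Top view (800x600): there are three steel heads at (240,325), (300,334) and (356,344), and two purple look-alikes at (271,260) and (181,311). The plate is at (599,272). The side view shows steel heads at (360,415), (395,375) and (420,345), and purple ones at (268,375) and (292,512). My choice is the leftmost steel one in the top view, which is the nearest in the side view.

```bash
python3 - <<'E'
from h import *
t=load('top');s=load('side');k=1/1.5625
print('depth top heads',[dep(t,u*k,v*k).round(3) for u,v in((240,325),(300,334),(356,344),(271,260),(181,311),(599,272))])
print('depth side',[dep(s,u*k,v*k).round(3) for u,v in((360,415),(395,375),(420,345),(402,201))])
# plate: dark blob in both views, triangulate
def blob(d,u,v,mask):
    n,l,st,c=cv2.connectedComponentsWithStats(mask.astype(np.uint8)); i=l[int(v),int(u)]; print('blob',i,st[i],c[i].round(1)); return c[i]
def tri(a,b):
    (c1,r1),(c2,r2)=ray(t,*a),ray(s,*b); r1/=np.linalg.norm(r1);r2/=np.linalg.norm(r2)
    x=np.linalg.lstsq(np.c_[r1,-r2],c2-c1,rcond=None)[0]; p,q=c1+x[0]*r1,c2+x[1]*r2; return ((p+q)/2).round(4),round(float(np.linalg.norm(p-q)),4)
gt=t['image'].max(2);gs=s['image'].max(2)
pt=blob(t,599*k,272*k,gt<45);ps=blob(s,402*k,201*k,gs<45)
print('plate',tri(pt,ps))
# tall head top: bright bluish face
for nm,d,(u,v) in(('t',t,(240,325)),('s',s,(360,415))):
    print(d['image'][int(v*k),int(u*k)])
out=[cv2.resize(d['image'][y-40:y+50,x-50:x+50],(400,360),interpolation=cv2.INTER_CUBIC) for d,x,y in((t,int(240*k),int(325*k)),(s,int(360*k),int(430*k)))]
cv2.imwrite('pics/c.png',cv2.cvtColor(np.hstack(out),cv2.COLOR_RGB2BGR))
E
```

```text
depth top heads [array([0.499, 0.342, 0.13 ]), array([0.485, 0.258, 0.099]), array([0.469, 0.175, 0.069]), array([0.601, 0.298, 0.117]), array([0.528, 0.436, 0.118]), array([ 0.577, -0.242,  0.02 ])]
depth side [array([0.497, 0.347, 0.131]), array([0.482, 0.266, 0.101]), array([0.469, 0.187, 0.072]), array([ 0.573, -0.229,  0.025])]
blob 9 [365 157  36  34 941] [382.5 173.9]
blob 71 [242 121  31  16 384] [256.7 128.1]
plate (array([ 0.5776, -0.2401,  0.0202]), 0.0012)
[125 128 125]
[138 148 143]
```

View pics/c.png

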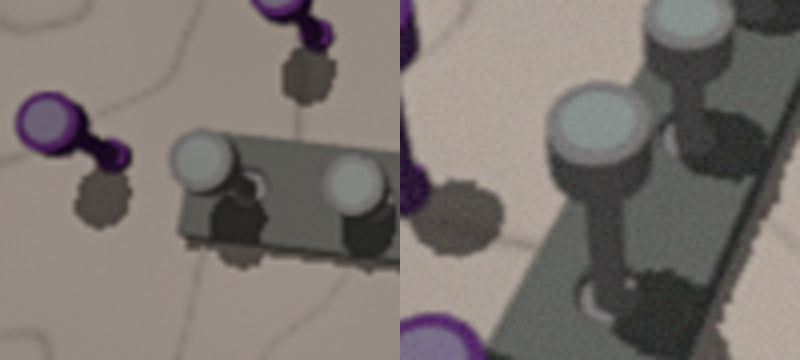

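The crop confirms it: an uncoloured steel standard with a long stem in the end socket, head centre at about (153.7,208) in the top image and (230,265.5) in the side image. Next I work out the approach.

```bash
cat >> h.py <<'E'
from scipy.spatial.transform import Rotation as Ro
def down(yaw):  # tool y at world yaw(deg), z down
    a=np.radians(yaw); y=np.array([np.cos(a),np.sin(a),0]); z=np.array([0,0,-1.]); return np.c_[np.cross(y,z),y,z]
def go(p,yaw):
    s=ctrl.get_state(); R=Ro.from_rotvec(s['tool_rot']).as_matrix()
    print('t',round(s['time'],2),'shift mm',(R.T@(np.array(p)-s['position'])*1000).round(1),'turn',np.degrees(Ro.from_matrix(R.T@down(yaw)).as_rotvec()).round(2))
def tri2(a,ua,b,ub):
    (c1,r1),(c2,r2)=ray(a,*ua),ray(b,*ub)
    x=np.linalg.lstsq(np.c_[r1,-r2],c2-c1,rcond=None)[0]; p,q=c1+x[0]*r1,c2+x[1]*r2; return ((p+q)/2).round(4),round(float(np.linalg.norm(p-q)),4)
E
python3 - <<'E'
from h import *
print(tri2(load('top'),(153.75,208),load('side'),(230,265.5)))
go([.499,.343,.20],-10)
E
```

```text
(array([0.499 , 0.3429, 0.126 ]), 0.0004)
t 0.1 shift mm [-389.9 -186.3   21.9] turn [-7.00e-02  8.00e-02  8.46e+01]
```

```bash
python3 -m jog '[[[-39,-19,0,0,0,8.4,87],[-78,-37,0,0,0,16.9,87],[-117,-56,0,0,0,25.3,87],[-156,-75,0,0,0,33.8,87],[-195,-93,0,0,0,42.3,87],[-234,-112,0,0,0,50.7,87],[-273,-130,0,0,0,59.2,87],[-312,-149,5,0,0,67.6,87],[-351,-168,10,0,0,76.1,87],[-390,-186,22,0,0,84.6,70]]]' 20
python3 -m jog '[[[0,0,0,0,0,0,65],[0,0,0,0,0,0,65],[0,0,0,0,0,0,65],[0,0,0,0,0,0,65],[0,0,0,0,0,0,65]]]'
python3 - <<'E'
from h import *
w=grab('wrist');save(w,'w1');R,t,f=cam(w)
p=R@np.array([.499,.343,.13])+t;print('pred px',p[:2]/p[2]*f+[w['cx'],w['cy']])
go([.499,.343,.099],-10)
E
```

```text
time: 1.1
position: [0.5007, 0.3426, 0.2011]
tool_rot: [-2.413, -2.012, -0.003]
ft_force: [-0.9, 1.1, -0.2]
grip_width: 0.96
grip_force: 0.0
time: 1.6
position: [0.4983, 0.3451, 0.2008]
tool_rot: [-2.403, -2.022, -0.001]
ft_force: [0.6, -0.2, 0.2]
grip_width: 0.749
grip_force: 0.0
pred px [255.69734489 203.50884341]
t 1.65 shift mm [ -1.8   0.8 101.8] turn [ 0.   -0.03  0.13]
```

View pics/w1.png

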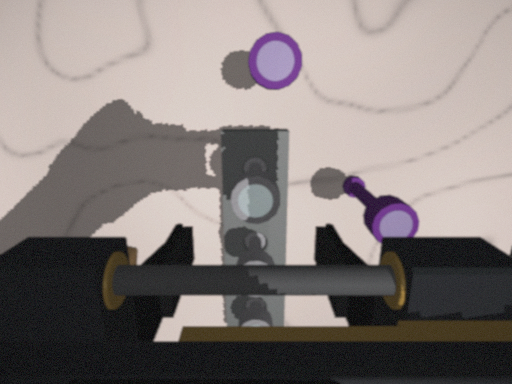

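The wrist view shows the tall head at (256,200), against a predicted (256,203). It sits centred between the fingers (190–320), with both purple ones clear at (275,60) and (391,222). Descending and closing.

```bash
python3 -m jog '[[[-1,1,20,0,0,0,65],[-2,1,40,0,0,0,65],[-2,1,60,0,0,0,65],[-2,1,80,0,0,0,65],[-2,1,92,0,0,0,65],[-2,1,102,0,0,0,65],[-2,1,102,0,0,0,65],[-2,1,102,0,0,0,65]]]' 15
python3 -m jog '[[[0,0,0,0,0,0,50],[0,0,0,0,0,0,45],[0,0,0,0,0,0,42],[0,0,0,0,0,0,39],[0,0,0,0,0,0,36],[0,0,0,0,0,0,34],[0,0,0,0,0,0,30],[0,0,0,0,0,0,30],[0,0,0,0,0,0,30],[0,0,0,0,0,0,30]]]' 15
```

```text
time: 2.45
position: [0.5002, 0.342, 0.0992]
tool_rot: [2.406, 2.02, 0.001]
ft_force: [0.4, 0.2, 0.5]
grip_width: 0.747
grip_force: 0.0
time: 3.45
position: [0.4998, 0.3418, 0.0987]
tool_rot: [-2.406, -2.019, -0.0]
ft_force: [-1.2, -0.5, 2.0]
grip_width: 0.428
grip_force: 15.0
```

```bash
python3 -m jog '[[[0,0,0,0,0,0,30],[0,0,0,0,0,0,30],[0,0,-5,0,0,0,30],[0,0,-15,0,0,0,30],[0,0,-28,0,0,0,30],[0,0,-45,0,0,0,30],[0,0,-65,0,0,0,30],[0,0,-85,0,0,0,30],[0,0,-105,0,0,0,30],[0,0,-120,0,0,0,30]]]' 35
python3 -m jog '[[[0,0,-10,0,0,0,30],[0,0,-15,0,0,0,30],[0,0,-15,0,0,0,30],[0,0,-15,0,0,0,30]]]'
python3 - <<'E'
from h import *
d=grab('side');save(d,'s2');grab('top')
go([.5776,-.2401,.235],35)
E
```

```text
time: 4.45
position: [0.5004, 0.3417, 0.2209]
tool_rot: [2.407, 2.019, 0.003]
ft_force: [0.7, -0.1, -4.0]
grip_width: 0.429
grip_force: 35.0
time: 4.85
position: [0.4995, 0.3414, 0.2327]
tool_rot: [2.407, 2.019, -0.002]
ft_force: [0.1, 0.5, -4.3]
grip_width: 0.424
grip_force: 35.0
t 4.95 shift mm [-559.   177.9   -1.9] turn [ -0.1    0.06 -45.  ]
```

View pics/s2.png

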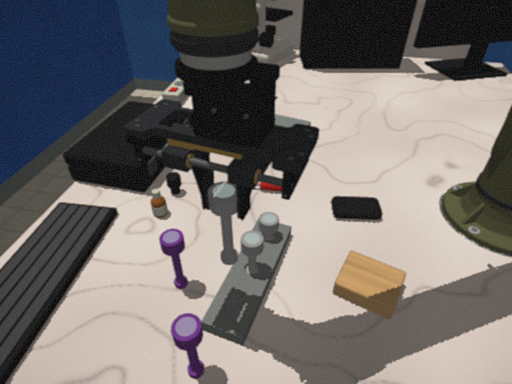

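The side view shows the tall standard hanging upright in the fingers at (225,225), and the other two still in the rack. Carrying it across.

```bash
python3 -m jog '[[[-10,3,0,0,0,-1,30],[-30,10,0,0,0,-3,30],[-60,19,0,0,0,-5,30],[-95,30,0,0,0,-8,30],[-130,41,0,0,0,-10,30],[-165,52,0,0,0,-13,30],[-200,64,0,0,0,-16,30],[-235,75,0,0,0,-19,30],[-265,84,0,0,0,-21,30],[-280,89,0,0,0,-22,30]]]'
python3 - <<'E'
from h import *
go([.5776,-.2401,.235],35)
E
```

```text
time: 5.95
position: [0.5388, 0.0459, 0.2333]
tool_rot: [1.981, 2.437, -0.002]
ft_force: [1.3, -0.4, -4.3]
grip_width: 0.425
grip_force: 35.0
t 5.95 shift mm [-287.9  -20.4   -1.3] turn [ -0.06   0.08 -23.22]
```

```bash
python3 -m jog '[[[-10,-1,0,0,0,-1,30],[-35,-2,0,0,0,-3,30],[-70,-5,0,0,0,-6,30],[-105,-7,0,0,0,-9,30],[-140,-10,0,0,0,-12,30],[-180,-13,0,0,0,-15,30],[-220,-16,0,0,0,-18,30],[-255,-18,0,0,0,-21,30],[-278,-20,0,0,0,-22,30],[-286,-20,0,0,0,-23,30]]]'
python3 -m jog '[[[0,0,0,0,0,0,30],[0,0,0,0,0,0,30],[0,0,0,0,0,0,30],[0,0,0,0,0,0,30]]]'
python3 - <<'E'
from h import *
go([.5776,-.2401,.235],35)
w=grab('wrist');save(w,'w3')
s=grab('side');t=grab('top')
k=5
a=cv2.resize(w['image'],(400,300));b=cv2.resize(s['image'][40:190,150:350],(400,300),interpolation=cv2.INTER_CUBIC);c=cv2.resize(t['image'][100:250,300:500],(400,300),interpolation=cv2.INTER_CUBIC)
cv2.imwrite('pics/d.png',cv2.cvtColor(np.vstack([np.hstack([a,b]),np.hstack([c,c*0])]),cv2.COLOR_RGB2BGR))
R,tt,f=cam(w);p=R@np.array([.5776,-.2401,.0222])+tt;print('pred plate px',p[:2]/p[2]*f+[w['cx'],w['cy']])
E
```

```text
time: 6.95
position: [0.5776, -0.2378, 0.2329]
tool_rot: [-1.457, -2.783, 0.004]
ft_force: [0.0, -1.2, -3.6]
grip_width: 0.426
grip_force: 35.0
time: 7.35
position: [0.5791, -0.2321, 0.2335]
tool_rot: [-1.448, -2.788, -0.001]
ft_force: [0.7, 0.6, -4.3]
grip_width: 0.425
grip_force: 35.0
t 7.35 shift mm [-5.7 -5.8 -1.5] turn [ 0.03 -0.03  0.1 ]
pred plate px [249.20162484 167.81159112]
```

View pics/d.png

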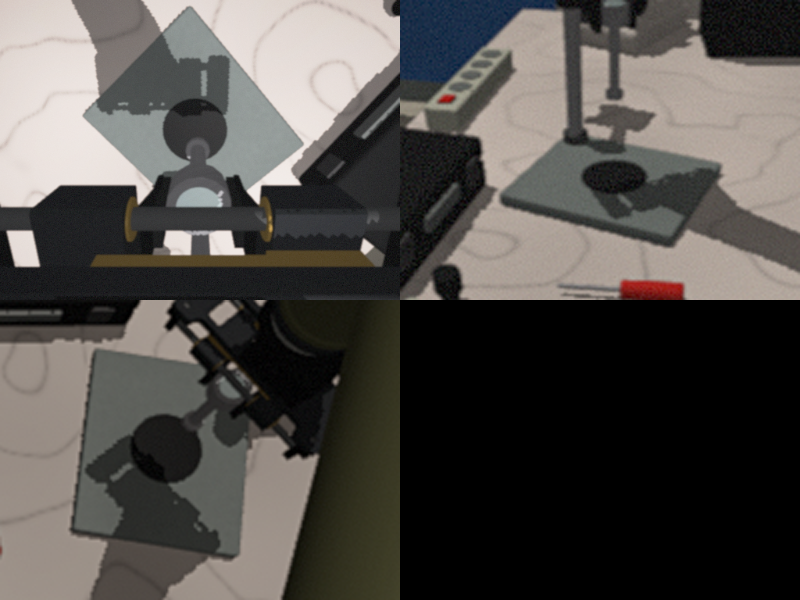

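The wrist tile shows the plate at about (249.6,166) full-scale, against a predicted (249,168), so the measured centre holds. The foot hangs just short of it. Shifting over by 6 mm and descending to about 12 mm above the plate.

```bash
python3 -m jog '[[[-2,-2,5,0,0,0,30],[-4,-4,15,0,0,0,30],[-6,-6,30,0,0,0,30],[-6,-6,45,0,0,0,30],[-6,-6,60,0,0,0,30],[-6,-6,75,0,0,0,30],[-6,-6,88,0,0,0,30],[-6,-6,98,0,0,0,30],[-6,-6,106,0,0,0,30],[-6,-6,110,0,0,0,30]]]'
python3 -m jog '[[[0,0,0,0,0,0,30],[0,0,0,0,0,0,30],[0,0,0,0,0,0,30],[0,0,0,0,0,0,30]]]'
python3 - <<'E'
from h import *
go([.5776,-.2401,.1115],35)
w=grab('wrist');s=grab('side');grab('top')
a=cv2.resize(w['image'][100:300,156:356],(400,400),interpolation=cv2.INTER_CUBIC);b=cv2.resize(s['image'][60:160,206:306],(400,400),interpolation=cv2.INTER_CUBIC)
cv2.imwrite('pics/e.png',cv2.cvtColor(np.hstack([a,b]),cv2.COLOR_RGB2BGR))
E
```

```text
time: 8.5
position: [0.5772, -0.2417, 0.1227]
tool_rot: [-1.45, -2.786, 0.0]
ft_force: [1.1, -0.1, -4.6]
grip_width: 0.427
grip_force: 35.0
time: 8.9
position: [0.5777, -0.242, 0.1241]
tool_rot: [1.45, 2.786, 0.001]
ft_force: [0.4, 0.1, -4.0]
grip_width: 0.43
grip_force: 35.0
t 8.9 shift mm [ 1.6  1.  12.6] turn [0.05 0.04 0.  ]
```

View pics/e.png

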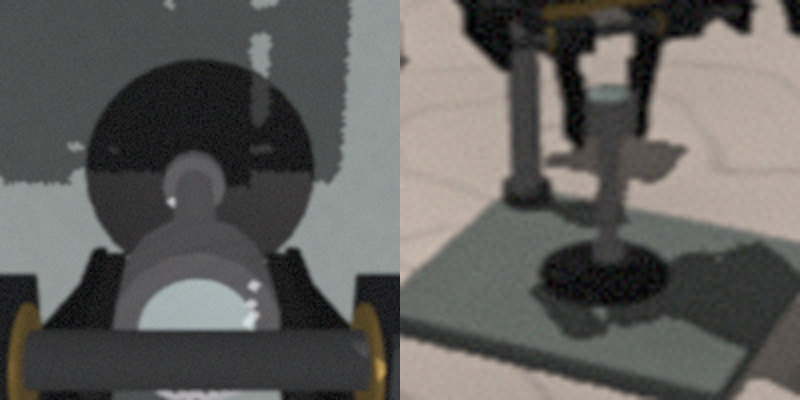

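The foot, at (194,185) in the wrist tile, hangs over the middle of the plate disc at (200,172). The side tile shows it upright over the plate. Creeping down to contact.

```bash
python3 -m jog '[[[0,0,2,0,0,0,30],[1,1,4,0,0,0,30],[1,1,6,0,0,0,30],[1,1,8,0,0,0,30],[1,1,9,0,0,0,30],[1,1,10,0,0,0,30],[1,1,10,0,0,0,30],[1,1,10,0,0,0,30]]]'
python3 -m jog '[[[0,0,0.5,0,0,0,30],[0,0,1,0,0,0,30],[0,0,1,0,0,0,30]]]'
```

```text
time: 9.85
position: [0.5776, -0.2405, 0.1136]
tool_rot: [1.451, 2.787, 0.0]
ft_force: [0.2, 0.4, -5.3]
grip_width: 0.424
grip_force: 35.0
time: 10.15
position: [0.5776, -0.2404, 0.1125]
tool_rot: [-1.451, -2.787, -0.0]
ft_force: [1.1, 0.1, -4.9]
grip_width: 0.425
grip_force: 35.0
```

```bash
for i in 1 ; do python3 -m jog '[[[0,0,0.5,0,0,0,30],[0,0,1,0,0,0,30],[0,0,1,0,0,0,30]]]'; done
python3 -m jog '[[[0,0,0.5,0,0,0,30],[0,0,0.5,0,0,0,30],[0,0,0.5,0,0,0,30]]]'
```

```text
time: 10.45
position: [0.5778, -0.2406, 0.1118]
tool_rot: [1.451, 2.786, 0.0]
ft_force: [-0.4, -0.4, -3.2]
grip_width: 0.424
grip_force: 35.0
time: 10.75
position: [0.5779, -0.2408, 0.1117]
tool_rot: [1.45, 2.786, 0.0]
ft_force: [-1.3, -0.9, 1.7]
grip_width: 0.423
grip_force: 35.0
```

```bash
python3 -m jog '[[[0,0,0.5,0,0,0,30],[0,0,0.5,0,0,0,30],[0,0,0.5,0,0,0,30],[0,0,0.5,0,0,0,30]]]'
python3 - <<'E'
from h import *
s=grab('side')
b=cv2.resize(s['image'][60:160,206:306],(600,600),interpolation=cv2.INTER_CUBIC)
cv2.imwrite('pics/f.png',cv2.cvtColor(b,cv2.COLOR_RGB2BGR))
R,t,f=cam(s)
for p in([.5776,-.2405,.023],[.5776,-.2405,.143]):
    q=R@np.array(p)+t; print(((q[:2]/q[2]*f+[s['cx'],s['cy']]-[206,60])*6).round(0))
E
```

```text
time: 11.15
position: [0.5781, -0.241, 0.1117]
tool_rot: [1.45, 2.785, 0.0]
ft_force: [-0.8, -0.2, 5.0]
grip_width: 0.424
grip_force: 35.0
[303. 403.]
[305. 164.]
```

View pics/f.png

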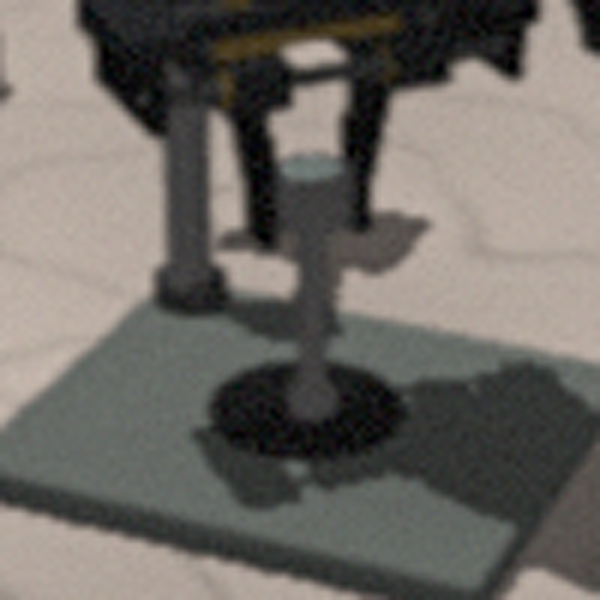

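The side crop shows the head top at (314,165) and the foot at (312,405), so it is vertical and in the middle of the plate. Releasing gently: low grip first, then opening a little at a time.

```bash
python3 -m jog '[[[0,0,0,0,0,0,30],[0,0,0,0,0,0,30],[0,0,0,0,0,0,30],[0,0,0,0,0,0,30]]]' 3
python3 -m jog '[[[0,0,0,0,0,0,38],[0,0,0,0,0,0,38.5],[0,0,0,0,0,0,39],[0,0,0,0,0,0,40],[0,0,0,0,0,0,42],[0,0,0,0,0,0,45],[0,0,0,0,0,0,50],[0,0,0,0,0,0,55],[0,0,0,0,0,0,60],[0,0,0,0,0,0,65]]]'
python3 -m jog '[[[0,0,0,0,0,0,70],[0,0,0,0,0,0,70],[0,0,0,0,0,0,70],[0,0,0,0,0,0,70]]]'
```

```text
time: 11.6
position: [0.5783, -0.2408, 0.1115]
tool_rot: [1.45, 2.785, 0.001]
ft_force: [-1.4, 0.5, 5.9]
grip_width: 0.431
grip_force: 3.0
time: 12.6
position: [0.5776, -0.2404, 0.1106]
tool_rot: [1.451, 2.787, 0.0]
ft_force: [0.0, 0.0, 0.5]
grip_width: 0.702
grip_force: 0.0
time: 13.0
position: [0.5776, -0.2404, 0.1105]
tool_rot: [1.451, 2.787, 0.0]
ft_force: [-0.1, 1.3, -1.0]
grip_width: 0.802
grip_force: 0.0
```

```bash
python3 -m jog '[[[0,0,-5,0,0,0,70],[0,0,-15,0,0,0,70],[0,0,-30,0,0,0,70],[0,0,-50,0,0,0,70],[0,0,-70,0,0,0,70],[0,0,-90,0,0,0,70],[0,0,-105,0,0,0,70],[0,0,-110,0,0,0,70],[0,0,-110,0,0,0,70],[0,0,-110,0,0,0,70]]]'
python3 - <<'E'
from h import *
s=grab('side');w=grab('wrist')
b=cv2.resize(s['image'][60:160,206:306],(400,400),interpolation=cv2.INTER_CUBIC);a=cv2.resize(w['image'][60:260,156:356],(400,400))
cv2.imwrite('pics/g.png',cv2.cvtColor(np.hstack([a,b]),cv2.COLOR_RGB2BGR))
E
```

```text
time: 14.0
position: [0.5772, -0.2402, 0.2198]
tool_rot: [-1.45, -2.786, 0.0]
ft_force: [0.3, -0.6, -0.7]
grip_width: 0.804
grip_force: 0.0
```

View pics/g.png

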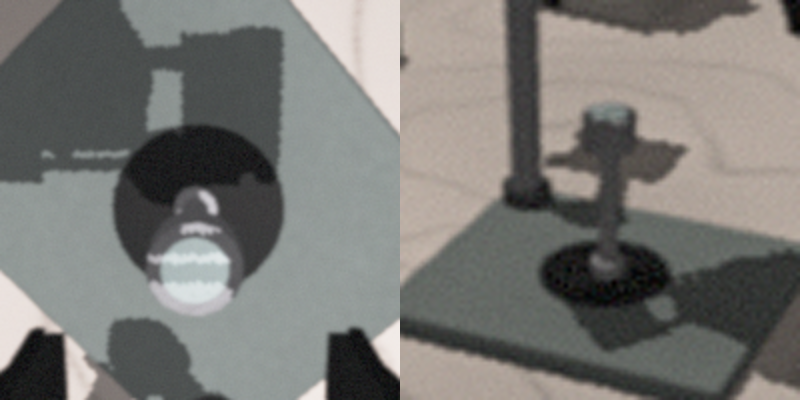

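The standard stands upright in the middle of the plate: its foot is at (198,205) on a disc centred at (198,207), and the gripper is clear above it. Handing in.

```bash
python3 -m jog '[[[0,0,0,0,0,0,70],[0,0,0,0,0,0,70],[0,0,0,0,0,0,70]]]'; python3 -c "
from bench import ctrl; print(ctrl.close_job())"
```

```text
time: 14.4
position: [0.5774, -0.2404, 0.2202]
tool_rot: [-1.45, -2.786, 0.0]
ft_force: [-0.3, 0.2, -0.3]
grip_width: 0.801
grip_force: 0.0
the job is handed in; nothing more can be done
None
```

The tall standard stands upright and released in the middle of the stage plate, the two shorter ones were left in the rack, and the job was handed in at 14.4 s; no verdict came back.

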